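Refit the grease filter in the table extractor

ROBOT

A 7-joint arm with a two-finger parallel gripper is mounted at the origin on a cart in front of the work surface, level with it; the furniture and walls round the work are solid. World frame = base frame: x ahead of the robot, y to its left, z up, the work surface at z = 0. Lengths are in m, angles in rad, forces in N, time in s.
With the tool pointing down it reaches from about 0.4 to 0.85 m from the base axis. Payload 10.4 kg.
Tool frame: the origin (TCP) lies midway between the tips of the shut fingers; the grasp point (between the pads) lies 19 mm behind it (manip.grasp_offset is the distance from the TCP to the grasp point, in m); z points along the fingers, y is the line along which they close (so a half turn about z gives the same grasp; the last joint's range is limited). The gripper opens to 85 mm and grips with 20 to 120 N. Pads are 22 mm wide; open, the fingers measure 114 mm over their backs; the gripper's body (76 mm by 85 mm) begins 54 mm behind the grasp point. The pads swing forward as they close: fully open they stand 13 mm farther back than shut.
Start: joints at [-1.373, 0.332, -0.065, 1.46, 0.022, 1.35, -0.088], TCP at [0.137, 0.61, 0.231] pointing down, gripper open.
Joint ranges: [-2.6, 2.6], [-0.5, 2.12], [-1.47, 1.34], [0.16, 2.42], [-1.27, 4.41], [0.06, 2.06], [-2.6, 2.6]. Speed limits (rad/s): [2.22, 2.22, 2.79, 2.79, 3.14, 3.14, 3.14].

INTERFACE

Orientations are given as a unit quaternion [x, y, z, w].
In Python, from workcell import manip gives the robot as it stands.
- The arm moves only by the tool shift_gripper, called as name([rows], argument=value, ...), one row to a line, values as JSON. Schema: {"type":"object","properties":{"motion":{"type":"array","items":{"type":"array","items":{"type":"number"},"minItems":7,"maxItems":7},"minItems":1,"maxItems":20},"clamp_n":{"type":"number"},"only":{"type":"string"},"quiet":{"type":"boolean"},"lines":{"type":"string"}},"required":["motion"],"additionalProperties":false}. motion is a list of rows, 1 to 20 of them, each of 7 numbers: a rotation vector rx, ry, rz in rad, then dx, dy, dz in m, then the opening from 0.0 (shut) to 1.0 (fully open); each row is the pose to reach, as a shift and turn from the pose commanded when the call began, along the tool's axes at that moment; what a row does not reach only later rows make up. A row lasts 1/8 s, in which the tool goes at most 0.0625 m and 0.188 rad, less where a joint would pass 70% of its speed; a pose out of reach is approached as far as the arm can. The fingers move at their own pace and stop on an object; clamp_n is the grip in N (left out, the last holds). Time passes only in rows, so rows that do not move let the fingers close. The tool returns the time, the measured TCP pose, the force, the opening and the grip force at its end. only (a regular expression) keeps the lines of the reply that match it, lines (a string "A,B") keeps lines A to B, and quiet returns only ok. Input that does not fit is refused with a message, and nothing moves.
- manip.get_obs(): the state, without advancing time (a new reading comes with each control period).
- manip.camera(name): name is "scene" or "top" or "wrist"; returns the picture (384x512x3 uint8, blue, green, red); there is no depth.
- manip.calibration(name): a dict with "fx", "fy", "cx", "cy" (pixels), "world_from_camera" (4x4, takes a point from camera to world coordinates); the wrist camera has in their place "tool_from_camera" (4x4, takes a point from camera to tool coordinates, whose origin is the TCP and whose axes are the flange's). Camera axes: x right, y up, looking along -z (the intrinsics and any distortion apply to the point x, -y, -z); pixel columns grow to the right and rows downward; lengths in m; the calibration is good to about 2 mm. A picture is of the moment at which its call begins: read the wrist's pose just before it. calibration takes no time and is no camera call.
- manip.hand_in(): hands the job in; it is judged then, once.
The state is a dict: "clock": time; "joint_pos": joint angles; "joint_velocities": joint speeds; "tau": joint torques, N m; "position": TCP position; "ee_rot": TCP orientation; "ft_force": force on the tool from outside, world axes, zero at the start; "torque": the same for the moment, N m; "grip_width": opening from 0.0 (shut) to 1.0 (fully open); "grasp_force": force on a finger pad.
Only numpy, scipy, OpenCV 4.12 (cv2) and the standard library are available. Lean on these libraries where they do the work, as an engineer would, in place of code of your own. Each camera call takes 0.05 s, during which the arm holds its last target. There are 200 camera calls.

TASK

Put the grease filter back into the table extractor: hook its thin tongue under the lip while the filter is tilted, then swing the other edge down and press it until it clicks in fully home under the roller catch, and let go. Leave the bowl and the two spice jars where they stand.

Things in the scene. Friction and masses are not known exactly. Their poses are not given: they have to be found in the camera images.
- extractor: Fixed low steel box, 212 (x) x 160 (y) x 62 mm high, origin at the centre of its underside on the worktop, z up, +x from the lip to the catch. Open well in its top: x -81.5 to +81.5, y -64 to +64 mm, with a ledge round it 46 mm above the worktop that carries the filter (deeper in the middle). Lip over the -x end; at the +x end a catch housing, 44 mm wide, x 87 to 105, rises to 75 mm.
- lip (a point): Middle of the lower side of the lip's free edge, at (-69.5, 0, 59) mm in the extractor's frame. The lip is 3 mm thick, stands 12 mm out over the -x end of the well, 13 mm above the ledge.
- catch_nose (a point): Foremost point of the roller when out, at (75.5, 0, 61) mm in the extractor's frame (does not move with it). The roller lies along y, 16 mm in diameter, 24 mm wide, its axis 61 mm above the worktop, and stands 6 mm out into the well.
- catch (a joint): How far the sprung roller is pushed back, m: 0 fully out, 0.009 at its stop; spring 8 N at 0, plus 600 N/m. It yields when the filter's edge is pressed down past it (10 to 23 N) and springs back over the edge, back to about 0 with the filter seated. A filter merely laid on the roller stays about 7 degrees up at that edge.
- filter: Loose aluminium panel, 0.2 kg, 160 mm long (x): body 138 x 120 x 10 mm (x -58 to +80); at its -x end a tongue 100 wide, 5 thick, 22 mm long, level with the underside. Origin at the underside, middle of the 160 x 120 outline; z up through the handle. Starts flat on the worktop. Seated: underside on the ledge, x along the extractor's x, origin 1.5 mm to the -x side of the extractor's.
- tongue_tip (a point): Middle of the tongue's end, at the underside, (-80, 0, 0) mm in the filter's frame.
- catch_edge (a point): Middle of the filter's square edge, at the underside, (80, 0, 0) mm in the filter's frame; press on the top face some 20 mm inside this edge.
- handle (a point): Centre of the filter's bar handle, (10, 0, 45) mm in the filter's frame: bar 14 mm thick (x), 76 mm long (y), 12 mm high, on two 10 mm posts at y = -32 and +32 mm; free below between them down to the body's top at 10 mm.
- bowl_back: White bowl, 140 mm across, 65 mm high, bystander on the edge of the black hob; origin at the centre of its underside.
- pepper_jar: Spice jar with a near-black lid, 44 mm across, 105 mm high, bystander; origin at the centre of its underside.
- paprika_jar: Spice jar with a green lid, 46 mm across, 106 mm high, bystander; origin at the centre of its underside.

How it is judged:
On the way:
1. the tongue is hooked under the lip while the filter still slopes up towards the catch (x of tongue_tip in the frame of extractor below -0.0725 m and z of tongue_tip in the frame of extractor between 0.04 and 0.056 m and y of tongue_tip in the frame of extractor between -0.02 and 0.02 m and z of catch_edge in the frame of extractor above 0.058 m), for 0.2 s.
At the end, for the whole second after the job is handed in: The filter lies at rest flat in the well within 3 mm of the ledge at both ends and 0.04 rad of level, its tongue at least 5 mm under the lip and its square edge held below the roller, which has sprung back out (catch under 5 mm) (x of tongue_tip in the frame of extractor below -0.0745 m and z of tongue_tip in the frame of extractor between 0.043 and 0.049 m and z of catch_edge in the frame of extractor between 0.043 and 0.049 m and angle between the z axis of filter and the z axis of extractor, either way round below 0.04 rad and value of joint catch below 0.005 m and linear speed of filter below 0.01 m/s); the robot touches nothing.
It fails at once if the bowl or a spice jar is pushed more than 30 mm from its place (distance of any of bowl_back, pepper_jar, paprika_jar from where it was at the start of the episode above 0.03 m).
It also fails if it takes over 45 s, if anything falls off the work surface, if the arm or the gripper's body presses on something with over 40 N, if the wrist force passes 120 N, or if a joint passes its speed limit or range.

## Working session

There is one attempt and no reset: what is moved stays moved. The work goes in short steps, Python scripts to look and compute and a tool call to move; the robot and the scene stay as the last step left them, time stands still between calls to the robot, and variables do not carry over. Pictures are saved under pics/ and viewed, at most 10 in all, crops included, and the job is handed in when it is done.

```bash
ls; mkdir -p pics; python3 - <<'E'
from workcell import manip
import cv2,numpy as np
np.set_printoptions(precision=4,suppress=True)
o=manip.get_obs();print(o['position'],o['ee_rot'],o['clock'],manip.grasp_offset)
for n in("scene","top"):
    cv2.imwrite(f"pics/{n}0.png",manip.camera(n));print(n,manip.calibration(n))
print(manip.calibration("wrist"))
E
```

```text
pics
workcell.py
[0.1368 0.6095 0.2305] [ 0.1102  0.9939 -0.0007 -0.0001] 0.0 0.0187
scene {'fx': 436.217795192992, 'fy': 436.217795192992, 'cx': 255.48664091688943, 'cy': 189.80963938276642, 'world_from_camera': array([[ 0.8286,  0.2714, -0.4896,  0.0036],
       [-0.5592,  0.3602, -0.7467, -1.0617],
       [-0.0263,  0.8925,  0.4502,  0.6452],
       [ 0.    ,  0.    ,  0.    ,  1.    ]])}
top {'fx': 374.00905662073006, 'fy': 374.00905662073006, 'cx': 253.13468451292968, 'cy': 185.9304150141936, 'world_from_camera': array([[ 0.0288,  0.9912, -0.129 ,  0.4869],
       [-0.9996,  0.0279, -0.0085, -0.0954],
       [-0.0048,  0.1292,  0.9916,  1.0016],
       [ 0.    ,  0.    ,  0.    ,  1.    ]])}
{'fx': 341.20908416806725, 'fy': 341.20908416806725, 'cx': 257.7886904972055, 'cy': 194.73023856421514, 'tool_from_camera': array([[-0.0002,  0.9547,  0.2977,  0.0761],
       [ 1.    , -0.0002,  0.0013, -0.0005],
       [ 0.0013,  0.2977, -0.9546, -0.1427],
       [ 0.    ,  0.    ,  0.    ,  1.    ]])}
```

View pics/top0.png

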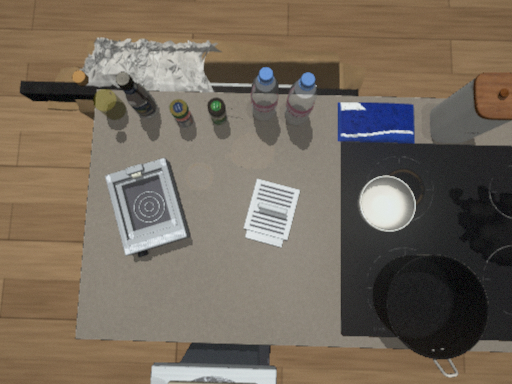

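View pics/scene0.png

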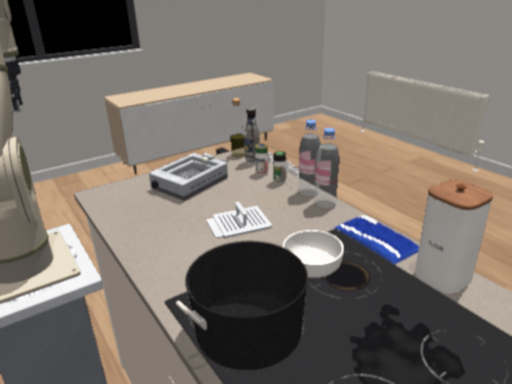

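The top view shows the extractor at about (147,206) with its catch at (137,172) and lip at the bottom. The filter is at about (272,212) with its tongue at the bottom (265,240). I'll enlarge both to measure them.

```bash
python3 - <<'E'
import cv2,numpy as np
im=cv2.imread("pics/top0.png")
a=cv2.resize(im[150:260,95:195],None,fx=4,fy=4,interpolation=cv2.INTER_CUBIC)
b=cv2.resize(im[150:260,225:325],None,fx=4,fy=4,interpolation=cv2.INTER_CUBIC)
cv2.imwrite("pics/c1.png",np.hstack([a,b]))
E
```

```text
(no output)
```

View pics/c1.png

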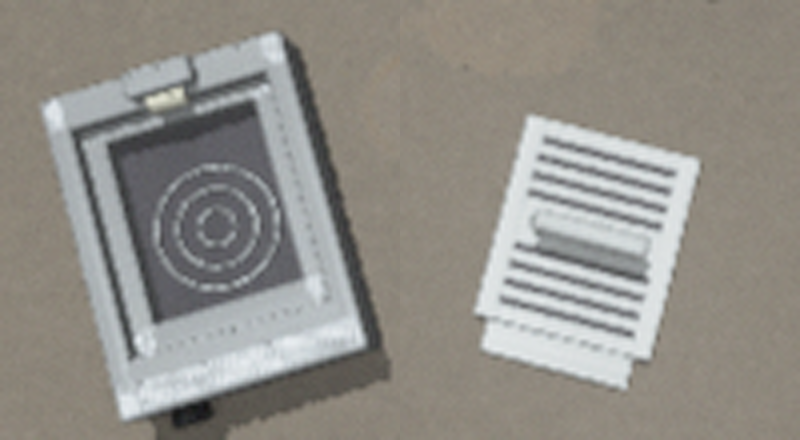

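```bash
cat > h.py <<'E'
import numpy as np
from workcell import manip
from scipy.optimize import least_squares
from scipy.spatial.transform import Rotation as R
np.set_printoptions(precision=4,suppress=True)
def proj(P,name,T=None):
    c=manip.calibration(name); T=c["world_from_camera"] if T is None else T
    q=(np.asarray(P)-T[:3,3])@T[:3,:3]
    return np.c_[c["cx"]-c["fx"]*q[:,0]/q[:,2], c["cy"]+c["fy"]*q[:,1]/q[:,2]]
def wristT(o):
    W=np.eye(4);W[:3,:3]=R.from_quat(o["ee_rot"]).as_matrix();W[:3,3]=o["position"]
    return W@manip.calibration("wrist")["tool_from_camera"]
def place(p,L):  # planar pose x,y,yaw
    c,s=np.cos(p[2]),np.sin(p[2]);L=np.asarray(L)/1000.
    return np.c_[p[0]+c*L[:,0]-s*L[:,1],p[1]+s*L[:,0]+c*L[:,1],L[:,2]]
def fit(L,px,name,p0,T=None):
    r=least_squares(lambda p:(proj(place(p,L),name,T)-px).ravel(),p0)
    return r.x,r.fun.reshape(-1,2)
EX=[(106,80,62),(106,-80,62),(-106,-80,62),(-106,80,62)]
FI=[(80,60,10),(80,-60,10),(-58,-60,10),(-58,60,10),(-80,50,5),(-80,-50,5)]
E
python3 - <<'E'
from h import *
u=lambda a,ox,dx=0:(np.array(a,float)-[dx,0]+.5)/4-.5+[ox,150]
print(*fit(EX,u([(43,103),(283,35),(370,350),(120,417)],95),"top",[.5,.2,.2]))
print(*fit(FI,u([(530,117),(700,160),(648,358),(475,315),(483,350),(628,388)],225,400),"top",[.5,-.1,-.2]))
E
```

```text
[0.5516 0.1822 0.312 ] [[-0.3581 -0.91  ]
 [ 0.3819 -1.1923]
 [-0.0787  0.2536]
 [ 0.0546  1.7179]]
[ 0.5459 -0.1357 -0.2277] [[-0.6174 -0.8075]
 [ 0.3878 -0.3078]
 [ 0.8565  0.7178]
 [-0.0955 -0.2071]
 [-0.5183  0.1523]
 [-0.0251  0.3901]]
```

```bash
cat >> h.py <<'E'
def rel(p,yaw,tilt=0,o=None):
    """row for tool y along +x of an object frame at yaw, tool z down, nose-up tilt about object y"""
    o=o or manip.get_obs(); R0=R.from_quat(o["ee_rot"])
    B=R.from_matrix([[0,1,0],[1,0,0],[0,0,-1]])   # tool x=obj y, y=obj x, z=-obj z
    Rt=R.from_euler("z",yaw)*R.from_euler("y",-tilt)*B
    print("rot",(R0.inv()*Rt).as_rotvec(),"d",R0.inv().apply(np.array(p)-o["position"]))
E
python3 - <<'E'
from h import *
rel([.55,.18,.23],.312)
E
```

shift_gripper([
  [0,0,1.038,-0.497,-0.329,0,1],
  [0,0,1.038,-0.497,-0.329,0,1],
  [0,0,1.038,-0.497,-0.329,0,1],
  [0,0,1.038,-0.497,-0.329,0,1],
  [0,0,1.038,-0.497,-0.329,0,1],
  [0,0,1.038,-0.497,-0.329,0,1],
  [0,0,1.038,-0.497,-0.329,0,1],
  [0,0,1.038,-0.497,-0.329,0,1],
  [0,0,1.038,-0.497,-0.329,0,1],
  [0,0,1.038,-0.497,-0.329,0,1],
  [0,0,1.038,-0.497,-0.329,0,1],
  [0,0,1.038,-0.497,-0.329,0,1],
  [0,0,1.038,-0.497,-0.329,0,1],
])

```text
clock: 1.72
position: [0.5489, 0.1814, 0.2312]
ee_rot: [0.588, 0.809, 0.0, -0.0]
ft_force: [0.2, -0.1, 0.3]
grip_width: 0.996
grasp_force: 0.0
```

```bash
python3 - <<'E'
from h import *
import cv2
o=manip.get_obs();im=manip.camera("wrist");print(o['clock'],o['position'],o['ee_rot'],o['joint_velocities'])
np.save("ow.npy",wristT(o));T=wristT(o)
cv2.imwrite("pics/w1raw.png",im);cv2.imwrite("pics/w1.png",cv2.resize(im,(800,600),interpolation=cv2.INTER_CUBIC))
print(proj(place([.5516,.1822,.312],EX),"wrist",T)*800/512)
rel([.546,-.136,.20],-.2277)
E
```

```text
1.725 [0.5489 0.1814 0.2312] [ 0.5877  0.809   0.     -0.0004] [-0.0005 -0.0019  0.0039 -0.0019 -0.0007 -0.0003  0.0017]
[[599.8297 129.8997]
 [571.9914 390.7176]
 [243.547  389.9333]
 [218.5067 129.0785]]
rot [-0.0002 -0.0006  0.5418] d [-0.3008 -0.1009  0.0311]
```

View pics/w1.png

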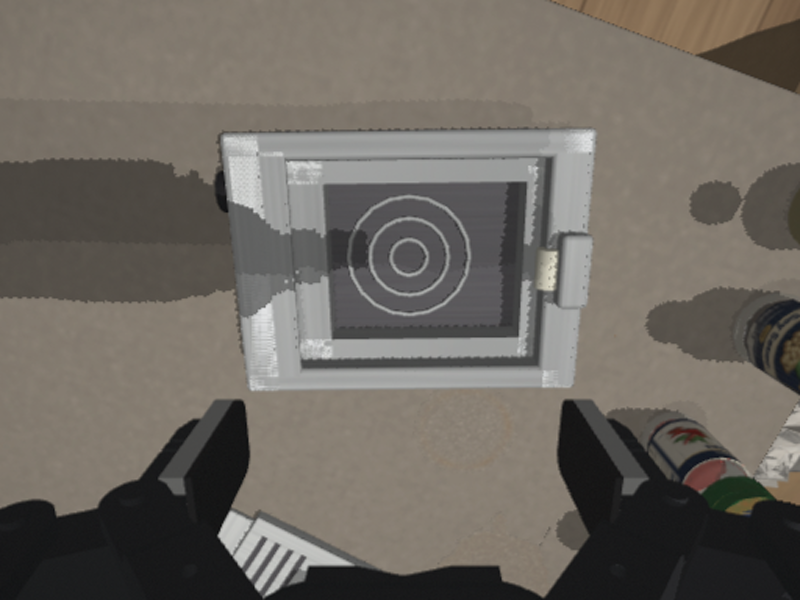

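The extractor fills the wrist view. Its top corners are at (596,130), (574,387), (250,389) and (222,133), with the roller at (547,270). That is within 4 px of the prediction. I'll refine the pose and move over the filter.

```bash
python3 - <<'E'
from h import *
px=(np.array([(596,130),(574,387),(250,389),(222,133)])+.5)*.64-.5
print(*fit(EX,px,"wrist",[.55,.18,.31],np.load("ow.npy")))
E
```

```text
[0.5525 0.1824 0.3245] [[ 2.7234 -1.352 ]
 [ 0.9464  1.464 ]
 [-1.881   2.068 ]
 [-1.9328 -0.5816]]
```

shift_gripper([
  [0,0,0.542,-0.301,-0.101,0.03,1],
  [0,0,0.542,-0.301,-0.101,0.03,1],
  [0,0,0.542,-0.301,-0.101,0.03,1],
  [0,0,0.542,-0.301,-0.101,0.03,1],
  [0,0,0.542,-0.301,-0.101,0.03,1],
  [0,0,0.542,-0.301,-0.101,0.03,1],
  [0,0,0.542,-0.301,-0.101,0.03,1],
])

```text
clock: 2.65
position: [0.5461, -0.1368, 0.2012]
ee_rot: [0.784, 0.621, 0.0, -0.0]
ft_force: [-0.0, 1.8, 0.1]
grip_width: 1.001
grasp_force: 0.0
```

```bash
python3 - <<'E'
from h import *
import cv2
o=manip.get_obs();im=manip.camera("wrist")
T=wristT(o);np.save("ow2.npy",T)
cv2.imwrite("pics/w2.png",cv2.resize(im,(800,600),interpolation=cv2.INTER_CUBIC))
print((proj(place([.5459,-.1357,-.2277],FI),"wrist",T)+.5)/.64)
E
```

```text
[[534.8738 162.9844]
 [522.1704 347.3562]
 [317.1382 347.7653]
 [307.1    163.5196]
 [273.9593 179.8939]
 [285.0255 331.3068]]
```

View pics/w2.png

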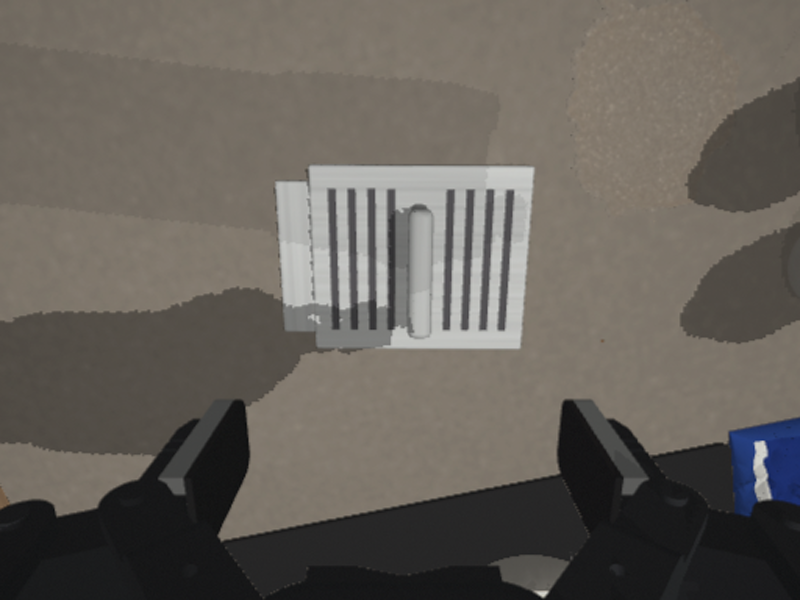

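The filter's body corners are at (534,167), (520,348), (317,348) and (309,166), its tongue corners at (276,182) and (285,330), and its handle bar at (420,272) in the wrist view.

```bash
python3 - <<'E'
from h import *
T=np.load("ow2.npy")
px=(np.array([(534,167),(520,348),(317,348),(309,166),(276,182),(285,330)])+.5)*.64-.5
p,r=fit(FI,px,"wrist",[.55,-.13,-.22],T);print(p,r)
print((proj(place(p,[(10,38,51),(10,-38,51)]),"wrist",T)+.5)/.64)
h=place(p,[(10,0,45)])[0];h[2]-=.0187;print(h)
rel(h,p[2])
E
```

```text
[ 0.5459 -0.1372 -0.2358] [[ 0.9959 -0.5577]
 [ 0.845   1.1566]
 [-0.272   0.4342]
 [-0.5526 -0.7896]
 [-0.7422 -0.7734]
 [-0.2611  1.2677]]
[[422.392  211.2771]
 [420.2831 341.3631]]
[ 0.5557 -0.1396  0.0263]
rot [-0.0002 -0.0008  0.0078] d [-0.0018  0.01    0.175 ]
```

shift_gripper([
  [0,0,0.006,-0.002,0.01,0.06,1],
  [0,0,0.006,-0.002,0.01,0.12,1],
  [0,0,0.006,-0.002,0.01,0.165,1],
  [0,0,0.006,-0.002,0.01,0.174,1],
  [0,0,0.006,-0.002,0.01,0.174,1],
  [0,0,0.006,-0.002,0.01,0.174,0],
  [0,0,0.006,-0.002,0.01,0.174,0],
  [0,0,0.006,-0.002,0.01,0.174,0],
  [0,0,0.006,-0.002,0.01,0.174,0],
  [0,0,0.006,-0.002,0.01,0.174,0],
  [0,0,0.006,-0.002,0.01,0.174,0],
  [0,0,0.006,-0.002,0.01,0.174,0],
], clamp_n=80)

```text
clock: 4.2
position: [0.5556, -0.1418, 0.0278]
ee_rot: [0.785, 0.619, 0.0, 0.0]
ft_force: [-0.9, 0.9, 5.4]
grip_width: 0.147
grasp_force: 78.6
```

shift_gripper([
  [0,0,0,0,0,-0.05,0],
  [0,0,0,0,0,-0.1,0],
  [0,0,0,0,0,-0.15,0],
  [0,0,0,0,0,-0.17,0],
  [0,0,0,0,0,-0.17,0],
])

```text
clock: 4.82
position: [0.5558, -0.1418, 0.1982]
ee_rot: [0.785, 0.619, 0.001, 0.001]
ft_force: [-0.1, 0.2, -2.9]
grip_width: 0.148
grasp_force: 78.8
```

```bash
python3 - <<'E'
from h import *
import cv2
o=manip.get_obs();im=manip.camera("wrist")
T=wristT(o);np.save("ow3.npy",T)
print(o['position'],o['ee_rot'],o['ft_force'])
cv2.imwrite("pics/w3.png",cv2.resize(im,(800,600),interpolation=cv2.INTER_CUBIC))
# predicted in tool frame: tool x=filter y, y=filter x, z=-filter z
F=np.array(FI)/1000.; Tc=manip.calibration("wrist")["tool_from_camera"]
P=np.c_[F[:,1]-.002,F[:,0]-.010,.0278-F[:,2]]
print((proj(P,"wrist",Tc)+.5)/.64)
E
```

```text
[ 0.5558 -0.1418  0.1982] [0.7854 0.6189 0.001  0.0006] [-0.0727  0.2119 -2.918 ]
[[639.29   199.9988]
 [595.7988 533.6684]
 [217.09   533.6809]
 [174.7564 200.0778]
 [114.8733 230.8113]
 [158.9652 501.5949]]
```

View pics/w3.png

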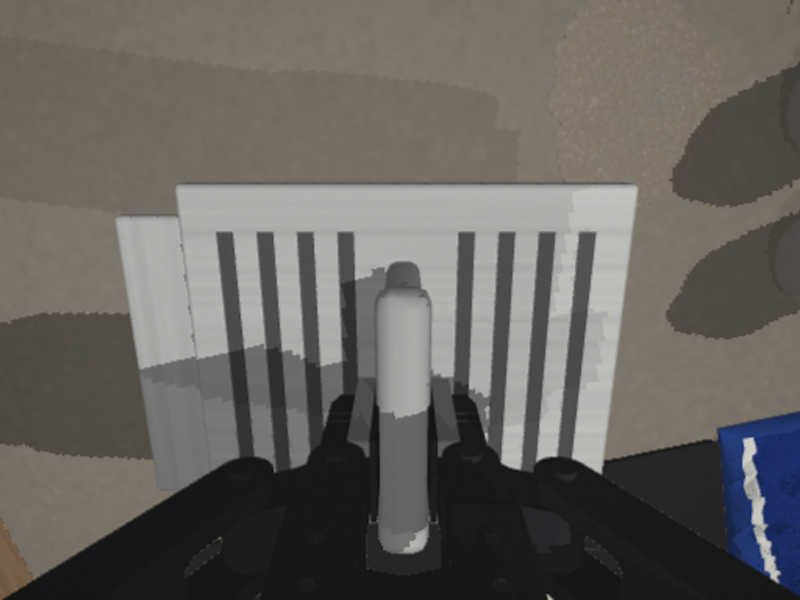

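The filter is held level. Its corners are at (637,186) and (178,185), its tongue corners at (117,217) and (158,489), and the bar's top runs from (403,290) to (403,552). It sits a few mm along the bar from what I assumed, so I'll fit the in-hand pose.

```bash
python3 - <<'E'
from h import *
Tc=manip.calibration("wrist")["tool_from_camera"]
F=np.array([(80,60,10),(-58,60,10),(-80,50,5),(-80,-50,5)])/1000
px=(np.array([(637,186),(178,185),(117,217),(158,489)])+.5)*.64-.5
B=R.from_matrix([[0,1,0],[1,0,0],[0,0,-1]])
def f(q): return (proj((B*R.from_rotvec([q[4],q[5],q[3]])).apply(F-[.01,0,0])+q[:3],"wrist",Tc)-px).ravel()
for fix in (1,0):
    g=lambda s:f(np.r_[s[:2],.0278,s[2:4],0] if fix else np.r_[s[:4],0,0])
    r=least_squares(g,[0,0,.0,0] if fix else [0,0,.0278,0]);print(r.x,r.fun)
o=manip.get_obs();print(R.from_quat(o["ee_rot"]).as_matrix())
E
```

```text
[ 0.0019  0.0005 -0.0029 -0.0235] [ 2.3688 -0.2218 -0.9441 -0.4167 -0.5751 -0.6069 -1.0695  2.7066]
[ 0.0017  0.      0.0302 -0.0029] [ 0.3955  0.5179 -0.9882  0.342  -0.1668 -0.3101  0.9294 -0.6971]
[[ 0.2336  0.9723 -0.    ]
 [ 0.9723 -0.2336  0.0003]
 [ 0.0003 -0.0001 -1.    ]]
```

```bash
cat >> h.py <<'E'
EP=(.5525,.1824,.322); OFF=np.array([.010,-.0018,.029])
def hook(tip_mm,tilt,ep=EP):
    Y=R.from_euler("z",ep[2]);Rf=Y*R.from_euler("y",-tilt)
    tcp=np.r_[ep[0],ep[1],0]+Y.apply(np.array(tip_mm)/1000)+Rf.apply(np.r_[.08,0,0]+OFF)
    print(tip_mm,tilt,tcp); rel(tcp,ep[2],tilt)
def where(ep=EP):  # tip and edge in extractor frame for a held filter
    o=manip.get_obs();Rf=R.from_quat(o["ee_rot"])*R.from_matrix([[0,1,0],[1,0,0],[0,0,-1]]).inv()
    org=o["position"]-Rf.apply(OFF);Y=R.from_euler("z",ep[2]).inv()
    for x in(-.08,.08): print("tip" if x<0 else "edge",1000*Y.apply(org+Rf.apply([x,0,0])-np.r_[ep[0],ep[1],0]))
    print((Y*Rf).as_rotvec(),"F",o["ft_force"],"M",o["torque"],o["clock"])
E
python3 -c "
from h import *
hook([-61,0,110],.25)"
```

```text
[-61, 0, 110] 0.25 [0.5711 0.1867 0.1604]
rot [-0.2435  0.0694 -0.5549] d [ 0.3229 -0.0612  0.0365]
```

shift_gripper([
  [-0.2435,0.0694,-0.555,0.323,-0.0612,0.0365,0],
  [-0.2435,0.0694,-0.555,0.323,-0.0612,0.0365,0],
  [-0.2435,0.0694,-0.555,0.323,-0.0612,0.0365,0],
  [-0.2435,0.0694,-0.555,0.323,-0.0612,0.0365,0],
  [-0.2435,0.0694,-0.555,0.323,-0.0612,0.0365,0],
  [-0.2435,0.0694,-0.555,0.323,-0.0612,0.0365,0],
  [-0.2435,0.0694,-0.555,0.323,-0.0612,0.0365,0],
  [-0.2435,0.0694,-0.555,0.323,-0.0612,0.0365,0],
  [-0.2435,0.0694,-0.555,0.323,-0.0612,0.0365,0],
])

```text
clock: 6.0
position: [0.5716, 0.1847, 0.1607]
ee_rot: [0.581, 0.804, 0.101, 0.073]
ft_force: [-0.8, 0.3, -2.3]
grip_width: 0.146
grasp_force: 78.8
```

```bash
python3 - <<'E'
from h import *
import cv2
where(); o=manip.get_obs();im=manip.camera("wrist");im2=manip.camera("scene")
cv2.imwrite("pics/w4.png",np.hstack([cv2.resize(im,(512,384)),cv2.resize(im2[130:210,130:250],(288,192),interpolation=cv2.INTER_CUBIC).repeat(2,0)]))
T=wristT(o);print(proj(place(EP,EX),"wrist",T))
hook([-61,0,49],.25)
E
```

```text
tip [-61.1925  -1.8783 110.4007]
edge [ 93.8413  -2.3003 149.9525]
[-0.0007 -0.2498 -0.0028] F [-0.8182  0.3135 -2.3443] M [-0.182   0.3642  0.003 ] 6.0
[[341.5852  75.5063]
 [328.3605 272.5215]
 [ 55.0827 311.0195]
 [  4.6716  73.4373]]
[-61, 0, 49] 0.25 [0.5711 0.1867 0.0994]
rot [ 0.0002  0.0006 -0.0018] d [ 0.0014 -0.0153  0.0597]
```

View pics/w4.png

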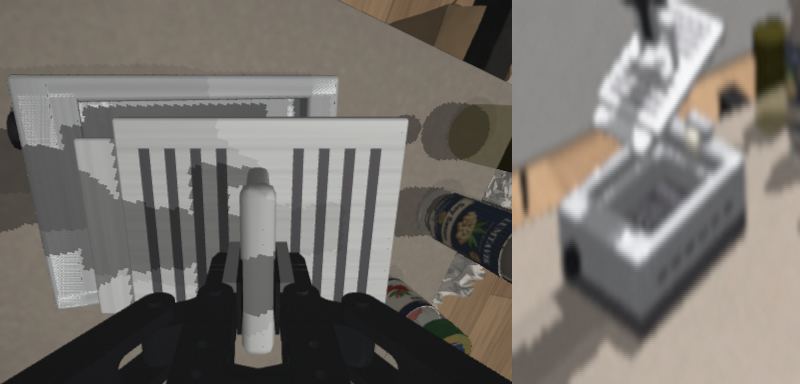

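The scene crop shows the tilted filter's tongue over the well's lip end. The wrist view puts the extractor corners at (338,77), (10,75) and (60,307), within 2–5 px of the prediction. I'll lower it.

shift_gripper([
  [0,0,0,0.0015,-0.008,0.03,0],
  [0,0,0,0.0015,-0.0125,0.05,0],
  [0,0,0,0.0015,-0.0153,0.0597,0],
  [0,0,0,0.0015,-0.0153,0.0597,0],
  [0,0,0,0.0015,-0.0153,0.0597,0],
])

```text
clock: 6.72
position: [0.5714, 0.1881, 0.1002]
ee_rot: [0.58, 0.805, 0.102, 0.073]
ft_force: [-0.6, 0.4, -2.6]
grip_width: 0.147
grasp_force: 78.8
```

```bash
python3 - <<'E'
from h import *
where();hook([-80,0,48.5],.25)
E
```

```text
tip [-60.18    1.253  49.726]
edge [94.7883  1.1951 89.5356]
[-0.0001 -0.2515 -0.0004] F [-0.5821  0.3978 -2.6111] M [-0.0869  0.3246  0.0026] 6.725
[-80, 0, 48.5] 0.25 [0.5531 0.1807 0.0989]
rot [ 0.0015  0.0001 -0.0004] d [-0.0012 -0.0195 -0.0036]
```

shift_gripper([
  [0,0,0,-0.0006,-0.007,-0.001,0],
  [0,0,0,-0.0012,-0.013,-0.0024,0],
  [0,0,0,-0.0012,-0.0195,-0.0036,0],
  [0,0,0,-0.0012,-0.0195,-0.0036,0],
  [0,0,0,-0.0012,-0.0195,-0.0036,0],
])

```text
clock: 7.35
position: [0.5527, 0.1808, 0.0981]
ee_rot: [0.58, 0.805, 0.101, 0.073]
ft_force: [2.8, 0.1, -2.1]
grip_width: 0.149
grasp_force: 78.9
```

```bash
python3 - <<'E'
from h import *
import cv2
where();cv2.imwrite("pics/s5.png",cv2.resize(manip.camera("scene")[120:220,120:260],(784,560),interpolation=cv2.INTER_CUBIC))
hook([-80,0,47.5],.13)
E
```

```text
tip [-80.3341   0.2275  47.6887]
edge [74.6655  0.2425 87.3763]
[-0.0002 -0.2507  0.0001] F [ 2.8187  0.1409 -2.1477] M [ 0.0015 -0.273   0.0813] 7.35
[-80, 0, 47.5] 0.13 [0.5583 0.1824 0.0879]
rot [ 0.1206  0.0003 -0.    ] d [-0.0002  0.0031  0.0113]
```

View pics/s5.png

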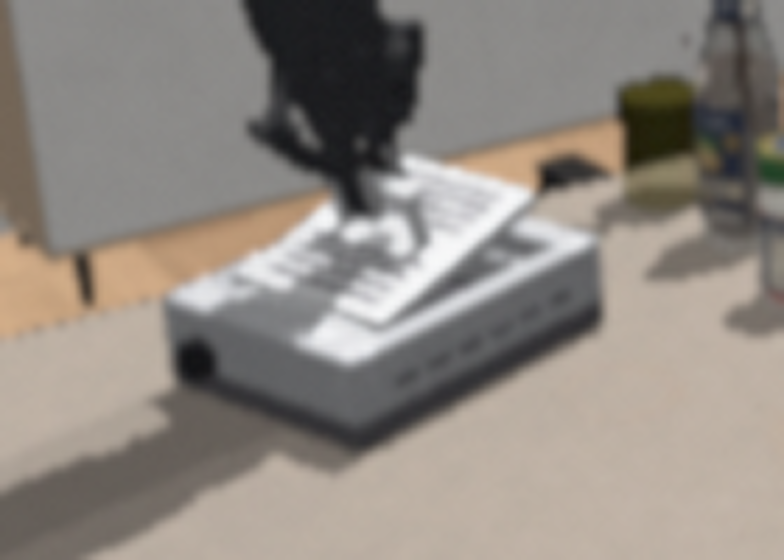

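The tongue is under the lip with the filter sloping up to the catch. The light x force means it is near the end wall. I'll swing it down to just above the roller.

shift_gripper([
  [0.04,0,0,0,0.001,0.004,0],
  [0.08,0,0,0,0.002,0.0075,0],
  [0.12,0,0,0,0.0031,0.0113,0],
  [0.12,0,0,0,0.0031,0.0113,0],
  [0.12,0,0,0,0.0031,0.0113,0],
])

```text
clock: 8.02
position: [0.5576, 0.1823, 0.0874]
ee_rot: [0.583, 0.81, 0.053, 0.038]
ft_force: [-0.1, 0.1, -2.8]
grip_width: 0.147
grasp_force: 78.9
```

```bash
python3 - <<'E'
from h import *
where();hook([-80.5,0,46.5],.115)
E
```

```text
tip [-80.6179   0.1033  46.9838]
edge [78.0308  0.0755 67.7347]
[-0.0004 -0.1301 -0.0002] F [-0.1444  0.1359 -2.8175] M [-0.0403  0.0522  0.002 ] 8.025
[-80.5, 0, 46.5] 0.115 [0.5584 0.1825 0.0856]
rot [ 0.0151  0.0004 -0.0002] d [-0.0001  0.0005  0.0019]
```

shift_gripper([
  [0.015,0,0,0,0.0005,0.002,0],
  [0.015,0,0,0,0.0005,0.002,0],
  [0.015,0,0,0,0.0005,0.002,0],
  [0.015,0,0,0,0.0005,0.002,1],
  [0.015,0,0,0,0.0005,0.002,1],
  [0.015,0,0,0,0.0005,0.002,1],
  [0.015,0,0,0,0.0005,0.002,1],
  [0.015,0,0,0,0.0005,0.002,1],
  [0.015,0,0,0,0.0005,-0.03,1],
  [0.015,0,0,0,0.0005,-0.08,1],
  [0.015,0,0,0,0.0005,-0.08,1],
])

```text
clock: 9.4
position: [0.5505, 0.18, 0.1711]
ee_rot: [0.584, 0.81, 0.05, 0.035]
ft_force: [-0.8, 0.9, -0.8]
grip_width: 1.003
grasp_force: 0.0
```

```bash
python3 - <<'E'
from h import *
import cv2
o=manip.get_obs();im=manip.camera("wrist");print(o["position"],o["ft_force"])
cv2.imwrite("pics/w6.png",im)
Y=R.from_euler("z",EP[2])
rel(np.r_[EP[0],EP[1],0]+Y.apply([.0575,0,.105]),EP[2])
E
```

```text
[0.5505 0.18   0.1711] [-0.7958  0.8503 -0.819 ]
rot [ 0.1185 -0.0007 -0.0001] d [0.0015 0.0533 0.0706]
```

View pics/w6.png

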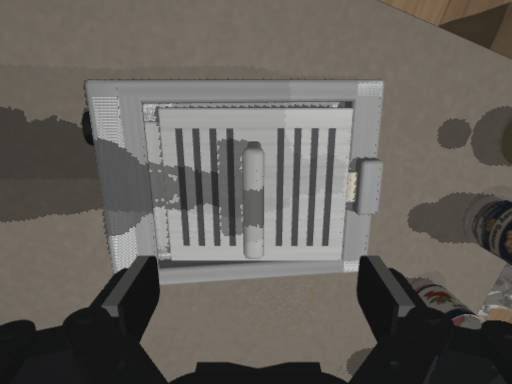

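The filter lies in the well with its tongue under the lip (around x=150) and its square edge on the roller at (352,187), centred in y. I'll turn the shut gripper 90° for clearance from the handle and press near the edge.

```bash
python3 - <<'E'
from h import *
o=manip.get_obs();R0=R.from_quat(o["ee_rot"]);Y=R.from_euler("z",EP[2])
Rt=Y*R.from_matrix([[1,0,0],[0,-1,0],[0,0,-1]])
p=np.r_[EP[0],EP[1],0]+Y.apply([.0575,0,.105])
print((R0.inv()*Rt).as_rotvec(),R0.inv().apply(p-o["position"]),o["joint_pos"])
p[2]=.15;print(R0.inv().apply(p-o["position"]))
E
```

```text
[ 0.0925 -0.0936  1.5686] [0.0015 0.0533 0.0706] [-0.7884  0.1899  0.436   1.8002 -0.087   1.0518 -0.0034]
[0.0015 0.0586 0.0259]
```

shift_gripper([
  [0.0925,-0.0936,1.5686,0.0015,0.0586,0.0259,0],
  [0.0925,-0.0936,1.5686,0.0015,0.0586,0.0259,0],
  [0.0925,-0.0936,1.5686,0.0015,0.0586,0.0259,0],
  [0.0925,-0.0936,1.5686,0.0015,0.0586,0.0259,0],
  [0.0925,-0.0936,1.5686,0.0015,0.0586,0.0259,0],
  [0.0925,-0.0936,1.5686,0.0015,0.0586,0.0259,0],
  [0.0925,-0.0936,1.5686,0.0015,0.0586,0.0259,0],
  [0.0925,-0.0936,1.5686,0.0015,0.0586,0.0259,0],
  [0.0925,-0.0936,1.5686,0.0015,0.0586,0.0259,0],
  [0.0925,-0.0936,1.5686,0.0015,0.0586,0.0259,0],
  [0.0925,-0.0936,1.5686,0.0015,0.0533,0.0706,0],
  [0.0925,-0.0936,1.5686,0.0015,0.0533,0.0706,0],
  [0.0925,-0.0936,1.5686,0.0015,0.0533,0.0706,0],
])

```text
clock: 11.08
position: [0.6064, 0.2, 0.104]
ee_rot: [0.987, 0.161, -0.001, 0.001]
ft_force: [0.6, 0.5, 0.5]
grip_width: 0.002
grasp_force: 0.0
```

```bash
python3 - <<'E'
from h import *
o=manip.get_obs();R0=R.from_quat(o["ee_rot"]);Y=R.from_euler("z",EP[2])
print(1000*Y.inv().apply(o["position"]-np.r_[EP[0],EP[1],0]),R0.as_matrix(),o["ft_force"])
E
```

```text
[ 56.6748  -0.3371 103.9875] [[ 0.9484  0.3172 -0.0025]
 [ 0.3171 -0.9484 -0.0021]
 [-0.003   0.0012 -1.    ]] [0.5624 0.4847 0.5302]
```

shift_gripper([
  [0,0,0,0,0,0.026,0],
  [0,0,0,0,0,0.032,0],
  [0,0,0,0,0,0.036,0],
  [0,0,0,0,0,0.040,0],
  [0,0,0,0,0,0.044,0],
  [0,0,0,0,0,0.047,0],
  [0,0,0,0,0,0.049,0],
  [0,0,0,0,0,0.049,0],
])

```text
clock: 12.08
position: [0.6058, 0.2, 0.0561]
ee_rot: [0.987, 0.16, -0.002, 0.0]
ft_force: [-9.9, -2.4, 22.0]
grip_width: 0.002
grasp_force: 11.1
```

shift_gripper([
  [0,0,0,0,0,0.001,0],
  [0,0,0,0,0,0.002,0],
  [0,0,0,0,0,0.002,0],
])

```text
clock: 12.45
position: [0.6059, 0.2, 0.056]
ee_rot: [0.987, 0.16, -0.002, -0.0]
ft_force: [-18.5, -3.4, 40.8]
grip_width: -0.0
grasp_force: 20.4
```

shift_gripper([
  [0,0,0,0,0,0.001,0],
  [0,0,0,0,0,0.001,0],
])

```text
clock: 12.7
position: [0.6059, 0.2, 0.0559]
ee_rot: [0.987, 0.16, -0.002, -0.001]
ft_force: [-24.2, -4.7, 49.5]
grip_width: -0.001
grasp_force: 25.1
```

It has stopped hard at z = 56 mm, which is the seated top-face height. I'll retreat and check.

shift_gripper([
  [0,0,0,0,0,-0.05,0],
  [0,0,0,0,0,-0.1,0],
  [0,0,0,-0.03,0,-0.14,0],
  [0,0,0,-0.06,0,-0.14,0],
  [0,0,0,-0.06,0,-0.14,0],
  [0,0,0,-0.06,0,-0.14,0],
])

```text
clock: 13.45
position: [0.5495, 0.1817, 0.1912]
ee_rot: [0.987, 0.161, -0.002, 0.001]
ft_force: [0.0, 0.1, 0.0]
grip_width: -0.001
grasp_force: 0.0
```

```bash
python3 - <<'E'
from h import *
import cv2
o=manip.get_obs();im=manip.camera("wrist");T=wristT(o);im2=manip.camera("scene")
a=cv2.resize(im,(512,384));b=cv2.resize(im2[140:200,145:235],(288,192),interpolation=cv2.INTER_CUBIC)
c=np.zeros((384,800,3),np.uint8);c[:,:512]=a;c[:192,512:]=b;cv2.imwrite("pics/w7.png",c)
f=np.array(FI+[(10,38,51),(10,-38,51)],float)
for th in (0,.12):
    g=R.from_euler("y",-th).apply(f+[80,0,0])+[-81.5,0,46]
    print(proj(place(EP,g),"wrist",T))
print(proj(place(EP,EX+[(75.5,0,61),(87,22,75),(87,-22,75)]),"wrist",T))
E
```

```text
[[179.3304  79.5737]
 [334.9484  79.6312]
 [324.3582 242.6069]
 [190.0065 242.6642]
 [203.2345 261.9423]
 [311.155  261.8861]
 [204.283  181.2812]
 [310.0625 181.2678]]
[[173.7861  82.4872]
 [340.481   82.5464]
 [324.8094 245.2554]
 [189.5554 245.3148]
 [203.2713 262.5005]
 [311.1185 262.444 ]
 [202.5261 194.6127]
 [311.8206 194.5917]]
[[147.5166  39.6282]
 [366.6854  39.7518]
 [344.3668 291.5947]
 [169.988  291.7108]
 [257.1693  83.638 ]
 [226.1957  66.4338]
 [288.1228  66.4607]]
```

View pics/w7.png

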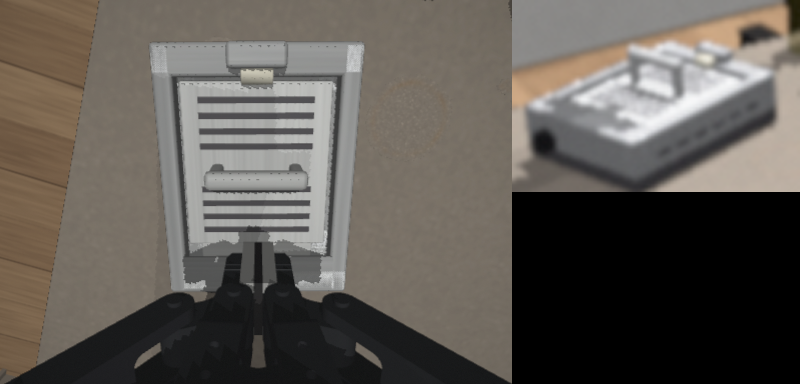

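The bar handle is at v≈181 (seated predicts 181, unseated 195), and the roller at (257,77) stands out over the filter's edge. The filter is seated and the arm is clear.

```bash
python3 -c "
from workcell import manip
print(manip.hand_in())"
```

```text
the job is handed in; nothing more can be done
None
```

I hooked the filter's tongue under the lip while tilted, pressed it home under the roller catch, let go with the arm clear, and handed the job in; the last images show it seated, but no verdict came back, and the bowl and jars were not rechecked at the end.

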